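# Put away the shoe-care and mending supplies

### The arm

A 7-joint arm with a two-finger parallel gripper is mounted at the origin on the work surface. World frame = base frame: x ahead of the robot, y to its left, z up, the work surface at z = 0. Lengths are in mm, angles in rad, forces in N, time in s.
With the tool pointing down it reaches from about 400 to 875 mm from the base axis. Payload 4.4 kg.
Tool frame: the origin (TCP) lies midway between the tips of the shut fingers; the grasp point (between the pads) lies 19 mm behind it; z points along the fingers, y is the line along which they close (so a half turn about z gives the same grasp; the last joint's range is limited). The gripper opens to 85 mm and grips with 20 to 120 N. Pads are 22 mm wide; open, the fingers measure 114 mm over their backs; the gripper's body (76 mm by 85 mm) begins 54 mm behind the grasp point. The pads swing forward as they close: fully open they stand 13 mm farther back than shut.
Start: joints at [1.116, 0.628, 0.038, 1.517, -0.027, 0.996, -0.02], TCP at [246.429, -601.49, 231.313] pointing down, gripper open.
Joint ranges: [-3.06, 3.06], [-0.37, 2.12], [-1.25, 1.32], [0.18, 2.47], [-1.1, 4.24], [0.23, 1.98], [-2.94, 2.94]. Speed limits (rad/s): [2.57, 2.57, 3.14, 3.14, 3.14, 3.14, 3.14].

### API

Orientations are given as [roll, pitch, yaw] about the fixed x, y, z axes, in that order (R = Rz(yaw) Ry(pitch) Rx(roll)).
In Python, from cell import readout, optics, order gives the robot as it stands.
- The arm moves only by the shell command python3 -m jog 'ROWS'. ROWS is a JSON object of lists of equal length, an entry for each row: "claw": the opening, from 0 (shut) to 1 (fully open); "xyz": the shift along the tool's x, y, z each as a share of 0.1 m, from -1 to 1, a list of three; "twist": the turn, a rotation vector about the tool's x, y, z each as a share of 180 degrees, from -1 to 1, a list of three. A call has 1 to 12 rows; each row shifts and turns the commanded pose from where the row before left it, along the tool's axes as they then stand; what a row does not reach is not made up. A row lasts 1/8 s, in which the tool goes at most 62.5 mm and 10.7 degrees, less where a joint would pass 70% of its speed; a pose out of reach is approached as far as the arm can. A call with a number of a shift or a turn outside -1 to 1 is refused whole. A call with a gripper value outside its range is refused whole. The fingers move at their own pace and stop on an object; the grip force is fixed at half the most. Time passes only in rows, so rows that do not move let the fingers close. It gives the time, the measured TCP pose, the force, the opening and the grip force at its end, in the units of the state.
- readout.read_state(): the state, without advancing time (a new reading comes with each control period).
- optics.get_image(name): name is "scene" or "side" or "wrist"; returns a dict with "color" (400x640x3 uint8, red, green, blue), "fovy" (degrees; the focal length in pixels is half the picture's height over the tangent of half this angle, whatever the lens; pixels are square), "cx", "cy" (the principal point, pixels), "view" (4x4, takes a point from world to camera coordinates). Camera axes: x right, y up, looking along -z (the intrinsics and any distortion apply to the point x, -y, -z); pixel columns grow to the right and rows downward; lengths in mm; the calibration is good to about 2 mm. A picture is of the moment at which its call begins. There is no depth.
- order.finish_job(): hands the job in; it is judged then, once.
Trained networks look in the newest picture that a camera, given by its name, has taken for a name from the list of things; names that differ only in an ending like _2 or _b are one class to them, and where a whole thing is asked for, a point or a joint stands for the part that bears it (a point fixed in the world has none). Each returns a list of dicts, best first, with "score" (0 to 1); they miss things now and then, are a little off and sometimes report something else, mostly with a low value. They report only what shows in the picture. A call takes as long as a camera call. They do not tell look-alikes from the thing itself.
- optics.boxes_of(camera, label): "rect" ([left, top, width, height] in pixels, round what is visible of it).
The state is a dict: "clock": time; "qpos": joint angles; "qd": joint speeds; "tau": joint torques, N m; "eef_pos": TCP position; "tool_rot": TCP orientation; "force": force on the tool from outside, world axes, zero at the start; "torque": the same for the moment, N m; "width": finger opening in mm; "gripper_force": force on a finger pad.
Only numpy, scipy, OpenCV 4.12 (cv2) and the standard library are available. Lean on these libraries where they do the work, as an engineer would, in place of code of your own. Each camera call takes 0.05 s, during which the arm holds its last target. There are 200 camera calls.

### The job

Put away the supplies on the laundry counter. In the steel rack, first bring the older polish jar (orange dot) forward until it stands right up against, or within about a centimetre of, the yellow front lip, and only then stand the new jar (green dot) behind it in the rack; keep both jars upright throughout. Stand the purple thread spool upright in the purple bay and the yellow one upright in the yellow bay of the blue tray, lay the shoe brush bristles down, flat inside the wooden tray, and leave the bell and the button tin where they are.

Things in the scene. Friction and masses are not known exactly. Their poses are not given: they have to be found in the camera images.
- jar_old: Older shoe-polish jar, loose: brown cylinder 50 mm diameter, 55 mm high overall, with paper label, black lid and an ORANGE dot on the lid; about 0.12 kg. It starts standing in the rear half of the steel rack. Origin: centre of its underside, z up.
- jar_new: New shoe-polish jar, loose, same as the older one (50 mm diameter, 55 mm high) but with a GREEN dot on the black lid. Starts standing on the counter. Origin: centre of its underside, z up.
- spool_purple: Purple thread spool, loose, standing on the counter: cylinder 40 mm diameter, 50 mm high, white flanges, about 0.05 kg. Origin: centre of its underside, z up.
- spool_yellow: Yellow thread spool, loose, standing on the counter: cylinder 40 mm diameter, 50 mm high, white flanges, about 0.05 kg. Origin: centre of its underside, z up.
- brush: Shoe brush, loose, lying bristles down on the counter: 120 mm long (its x), 42 mm wide (its y), 45 mm high; the upper 22 mm is a light wood back 42 mm wide, the lower 23 mm rigid dark bristles 36 mm wide; about 0.1 kg. Origin: centre of its underside, z up.
- rack: Steel rack for polish jars, fixed: open-topped tray 160 mm long (its x) and 78 mm wide (its y), walls 4 mm thick and 18 mm high, floor 4 mm thick. Its front end is at -x (towards the robot) and has a YELLOW lip; the rear is at +x. A jar touching the front lip has its centre at x = -51 mm; the older jar starts near x = +42 mm. Origin: centre of its underside.
- thread_tray: Blue tray for thread, fixed: 160 mm long (its x), 90 mm wide (its y), walls 4 mm thick and 18 mm high, floor 4 mm thick; a 4 mm wide, 18 mm high cross wall at x = 0 parts it into two bays of 74 by 82 mm. Floor of the bay at -x is PURPLE (centre x = -39 mm), that at +x YELLOW (centre x = +39 mm). Origin: centre of its underside.
- brush_tray: Wooden tray for the brush, fixed: 160 mm long (its x), 90 mm wide (its y), walls 4 mm thick and 18 mm high, floor 4 mm thick, no inner walls. Origin: centre of its underside.
- bell: Counter bell, loose bystander: steel dome on a black base 76 mm in diameter, 51 mm high. Leave alone. Origin: centre of its underside.
- button_tin: Red round button tin with a silver lid, loose bystander: 76 mm diameter, 40 mm high. Leave alone. Origin: centre of its underside.
Things that resemble listed ones, but are neither listed nor needed, are in the scene too. There is more than one size of the brush_tray; the one meant has the size given above. Leave any red look-alike of the brush alone.

How it is judged:
By the outcome, as a careful person would: the job done as asked, in the order asked, and still so for the second after the job is handed in, with the robot touching nothing.
It also fails if it takes over 115 s, if anything falls off the work surface, if the arm or the gripper's body presses on something with over 40 N, if the wrist force passes 120 N, or if a joint passes its speed limit or range.

## Working session

There is one attempt and no reset: what is moved stays moved. The work goes in short steps, Python scripts to look and compute and a shell command to move; the robot and the scene stay as the last step left them, time stands still between calls to the robot, and variables do not carry over. Pictures are saved under pics/ and viewed, at most 14 in all, crops included, and the job is handed in when it is done.

```bash
ls; mkdir -p pics
cat > h.py <<'E'
import numpy as np, cv2
from cell import readout, optics, order
def pix2world(im,u,v,z):
    f=200/np.tan(np.radians(im["fovy"])/2)
    V=np.array(im["view"]); R=V[:3,:3]; t=V[:3,3]
    d=R.T@np.array([(u-im["cx"])/f,-(v-im["cy"])/f,-1.0]); c=-R.T@t
    return c+d*(z-c[2])/d[2]
def w2p(im,p):
    f=200/np.tan(np.radians(im["fovy"])/2)
    V=np.array(im["view"]); q=V[:3,:3]@np.array(p,float)+V[:3,3]
    return np.array([im["cx"]+f*q[0]/-q[2], im["cy"]-f*q[1]/-q[2]])
def save(im,n,crop=None,s=1):
    c=im["color"][:,:,::-1]
    if crop: x,y,w,h=crop; c=c[y:y+h,x:x+w]
    cv2.imwrite("pics/"+n,cv2.resize(c,None,fx=s,fy=s,interpolation=cv2.INTER_CUBIC))
E
python3 - <<'E'
from h import *
for n in("scene","side"):
    im=optics.get_image(n); save(im,n+"0.png",s=1.25)
    V=np.array(im["view"]); print(n,[k for k in im],im["fovy"],im["cx"],im["cy"],-V[:3,:3].T@V[:3,3])
    print({k:im[k] for k in im if k not in("color","view")})
    for l in "jar_old jar_new spool_purple spool_yellow brush rack thread_tray brush_tray bell button_tin".split():
        print(l,[(np.round(b["rect"]).tolist(),round(b["score"],2)) for b in optics.boxes_of(n,l)])
print(readout.read_state())
E
```

```text
pics
scene ['color', 'fovy', 'cx', 'cy', 'view'] 43.48417021540498 314.4294430860746 204.94977016386986 [1116.07736491 -487.13209064  912.41286667]
{'fovy': 43.48417021540498, 'cx': 314.4294430860746, 'cy': 204.94977016386986}
jar_old [([389.0, 119.0, 23.0, 29.0], 0.73)]
jar_new [([358.0, 154.0, 16.0, 26.0], 0.68)]
spool_purple [([230.0, 241.0, 21.0, 25.0], 0.97), ([269.0, 145.0, 54.0, 33.0], 0.32)]
spool_yellow [([218.0, 183.0, 22.0, 25.0], 0.63), ([128.0, 244.0, 74.0, 83.0], 0.41)]
brush [([277.0, 99.0, 47.0, 21.0], 0.89), ([271.0, 146.0, 50.0, 33.0], 0.7)]
rack [([364.0, 108.0, 55.0, 49.0], 0.7)]
thread_tray [([129.0, 247.0, 71.0, 78.0], 0.9)]
brush_tray [([300.0, 197.0, 70.0, 68.0], 0.85), ([375.0, 255.0, 61.0, 56.0], 0.66), ([129.0, 247.0, 73.0, 80.0], 0.18)]
bell [([277.0, 292.0, 38.0, 38.0], 0.62)]
button_tin [([401.0, 194.0, 34.0, 36.0], 0.88), ([391.0, 120.0, 22.0, 27.0], 0.68)]
side ['color', 'fovy', 'cx', 'cy', 'view'] 46.999289704095 318.1892355397767 199.34034320210867 [195.19206627 578.14772984 896.74411131]
{'fovy': 46.999289704095, 'cx': 318.1892355397767, 'cy': 199.3
[... 639 characters left out ...]
0, 30.0], 0.65)]
{'clock': 1.1, 'qpos': array([ 1.11620135,  0.62839852,  0.03849007,  1.51740873, -0.02702701,
        0.99631146, -0.02001015]), 'qd': array([ 0.00022298,  0.00048007, -0.00016726,  0.00107758, -0.00084889,
        0.00016099, -0.00171183]), 'tau': array([ 4.66656347e-04, -5.63282168e+01,  1.22579243e+00, -1.93784344e+01,
        1.07801071e-02,  1.61405867e-03, -9.53181257e-06]), 'eef_pos': array([ 246.43717691, -601.47716978,  231.31139044]), 'tool_rot': array([-3.14158330e+00, -6.45993876e-05,  3.88752982e-01]), 'force': array([0.58061467, 0.82096616, 0.02817496]), 'torque': array([-0.04120134, -0.00367   , -0.03393095]), 'gripper_force': 0.0, 'width': 85.34319701581728}
```

View pics/scene0.png

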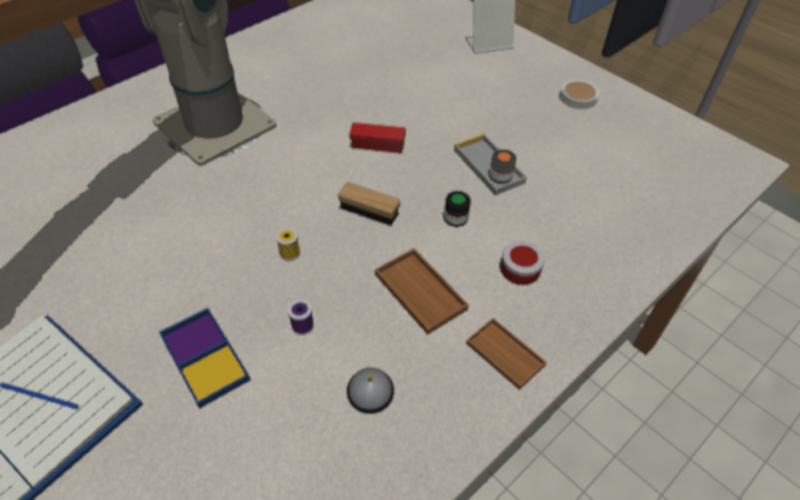

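View pics/side0.png

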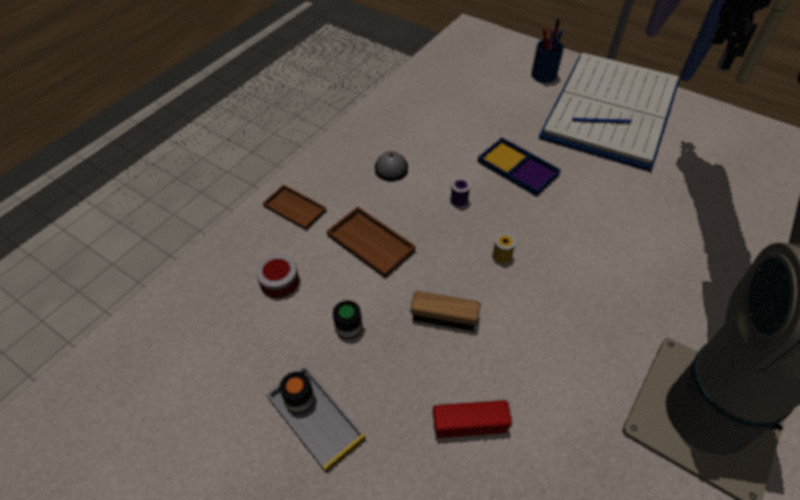

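The two views agree: the larger wooden tray is at scene px (420,290), the smaller decoy at (506,352), the rack with yellow lip at (490,163), and the red brush decoy at (377,137). These are pixels in the 1.25x pictures.

```bash
cat >> h.py <<'E'
def topdown(im,z,x0,x1,y0,y1,s):
    # image: up = +x, left = +y ; s px per mm
    W=int((y1-y0)*s);H=int((x1-x0)*s)
    src=np.float32([w2p(im,(x,y,z)) for x,y in((x1,y1),(x1,y0),(x0,y0),(x0,y1))])
    dst=np.float32([(0,0),(W,0),(W,H),(0,H)])
    return cv2.warpPerspective(im["color"][:,:,::-1].copy(),cv2.getPerspectiveTransform(src,dst),(W,H),flags=cv2.INTER_CUBIC)
E
python3 - <<'E'
from h import *
rough={}
B={"scene":dict(jar_old=([389,119,23,29],59),jar_new=([358,154,16,26],55),sp=([230,241,21,25],50),sy=([218,183,22,25],50),brush=([271,146,50,33],45),rack=([364,108,55,49],9),tt=([129,247,71,78],9),bt=([300,197,70,68],9),bell=([277,292,38,38],20),tin=([401,194,34,36],20)),
"side":dict(jar_old=([224,300,27,31],59),jar_new=([266,241,27,31],55),sp=([357,142,22,26],50),sy=([394,185,22,25],50),brush=([330,233,56,34],45),rack=([214,292,77,81],9),tt=([382,112,67,44],9),bt=([262,169,71,51],9),bell=([299,121,26,23],20),tin=([206,205,35,30],20))}
for n in B:
    im=optics.get_image(n); np.save(n+".npy",im,allow_pickle=True)
    for k,(r,z) in B[n].items():
        c=(r[0]+r[2]/2,r[1]+r[3]/2); print(n,k,np.round(pix2world(im,*c,z if z<20 else z/2)))
    cv2.imwrite(f"pics/td_{n}.png",topdown(im,18,350,850,-650,150,1.0))
    hsv=cv2.cvtColor(im["color"],cv2.COLOR_RGB2HSV)
    for k,lo,hi in(("jar_old",(5,120,120),(18,255,255)),("jar_new",(45,100,60),(85,255,255))):
        r,z=B[n][k]; m=np.zeros((400,640),np.uint8); x,y,w,h=r; m[y-5:y+h//2+3,x-5:x+w+5]=1
        v,u=np.nonzero(cv2.inRange(hsv,lo,hi)*m); print(" dot",k,len(u),np.round(pix2world(im,u.mean(),v.mean(),z),1))
E
```

```text
scene jar_old [555. 349.  30.]
scene jar_new [577. 196.  28.]
scene sp [ 571. -186.   25.]
scene sy [ 423. -106.   25.]
scene brush [446.  82.  22.]
scene rack [523. 354.   9.]
scene tt [ 520. -345.    9.]
scene bt [656.  13.   9.]
scene bell [ 746. -184.   10.]
scene tin [747. 193.  10.]
 dot jar_old 57 [556.7 351.1  59. ]
 dot jar_new 80 [574.6 195.   55. ]
side jar_old [556. 351.  30.]
side jar_new [571. 193.  28.]
side sp [ 569. -184.   25.]
side sy [ 422. -111.   25.]
side brush [439.  79.  22.]
side rack [516. 356.   9.]
side tt [ 508. -341.    9.]
side bt [651.  17.   9.]
side bell [ 749. -184.   10.]
side tin [751. 180.  10.]
 dot jar_old 92 [558.3 348.8  59. ]
 dot jar_new 75 [575.7 193.2  55. ]
```

View pics/td_scene.png

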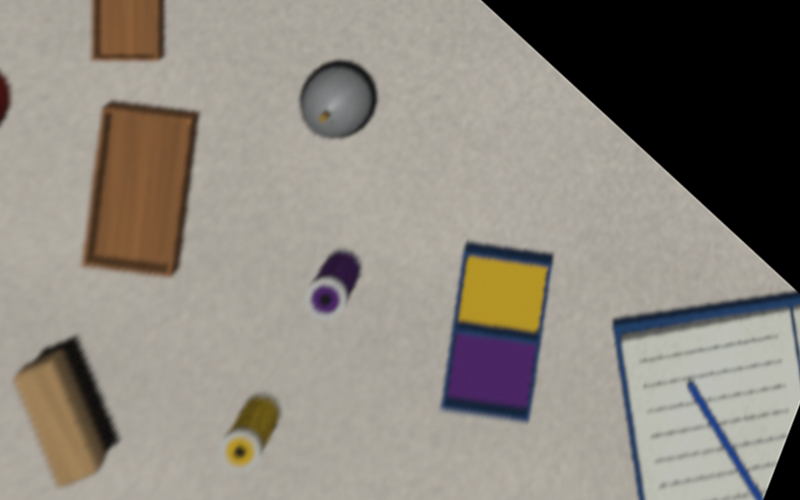

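View pics/td_side.png

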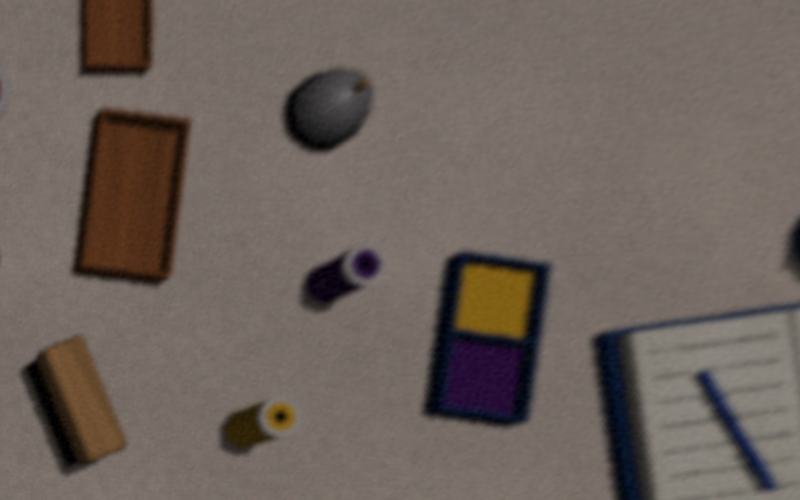

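The top-down maps (z=18) show the brush tray around (136,192) and the thread tray around (497,336), with the purple bay on the robot side. Next I refine the rack, brush and spools in tiles at the right heights.

Run:
```python
from h import *
rows=[]
for n in("scene","side"):
    im=np.load(n+".npy",allow_pickle=True).item()
    t=[topdown(im,18,425,625,270,430,1.5),topdown(im,45,340,540,10,150,1.5),
       topdown(im,50,520,620,-230,-150,2.0),topdown(im,50,370,470,-150,-70,2.0)]
    t=[cv2.copyMakeBorder(cv2.convertScaleAbs(a,alpha=1.4 if n=="side" else 1),0,300-a.shape[0],0,2,cv2.BORDER_CONSTANT) for a in t]
    rows.append(np.hstack(t))
cv2.imwrite("pics/tiles.png",np.vstack(rows)); print(rows[0].shape)
```

```text
(300, 778, 3)
```

View pics/tiles.png

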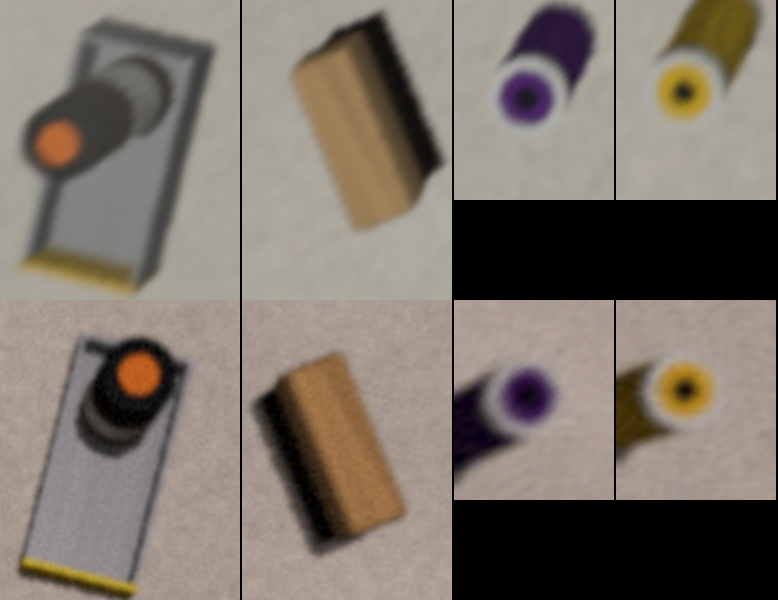

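Measurements (the two views agree):
- **Purple spool:** (571,-186)
- **Yellow spool:** (424.5,-104)
- **Brush:** (445,79), yaw 0.39
- **Thread tray:** (514,-346), yaw -0.147
- **Brush tray:** (658,13.5), yaw -0.14
- **Rack:** (516,361), yaw -0.23; this puts the old jar at rack x=+43, as the task says it should be.

Purple spool first.

```bash
cat > p.py <<'E'
import sys; from h import *
x,y,z,yaw=map(float,sys.argv[1:]); s=readout.read_state(); from scipy.spatial.transform import Rotation as Ro
R=Ro.from_euler("xyz",s["tool_rot"]).as_matrix(); d=R.T@(np.array([x,y,z])-s["eef_pos"])
cy=np.arctan2(R[1,0],R[0,0]); dy=(yaw-cy+np.pi)%(2*np.pi)-np.pi
print("clock",round(s["clock"],2),"pos",np.round(s["eef_pos"],1),"yaw",round(cy,3),"tool shares (of 100mm)",np.round(d/100,3),"norm",np.linalg.norm(d).round(),"twist z share",round(-dy/np.pi,4),"F",np.round(s["force"],1),"w",round(s["width"],1),"gf",round(s["gripper_force"],1))
E
python3 -m jog '{"claw":[1,1,1,1,1,1,1,1,1,1,1,1],"xyz":[[0.46,-0.26,0.1],[0.46,-0.26,0.1],[0.46,-0.26,0.1],[0.46,-0.26,0.1],[0.46,-0.26,0.1],[0.46,-0.26,0.1],[0.46,-0.26,0.1],[0.46,-0.26,0.1],[0.46,-0.26,0.1],[0.44,-0.27,0.1],[0,0,0],[0,0,0]],"twist":[[0,0,0],[0,0,0],[0,0,0],[0,0,0],[0,0,0],[0,0,0],[0,0,0],[0,0,0],[0,0,0],[0,0,0],[0,0,0],[0,0,0]]}'
python3 p.py 571 -186 17 0.389
```

```text
clock: 2.7
eef_pos: [571.0, -186.9, 131.3]
tool_rot: [3.141, 0.001, 0.389]
force: [-0.3, -0.6, 0.0]
width: 85.1
gripper_force: 0.0
clock 2.7 pos [ 571.  -186.9  131.3] yaw 0.389 tool shares (of 100mm) [ 0.004 -0.009  1.143] norm 114.0 twist z share -0.0 F [-0.3 -0.6  0. ] w 85.1 gf 0.0
```

```bash
python3 -m jog '{"claw":[1,1,1,0,0,0,0,0,0,0],"xyz":[[0,-0.01,0.5],[0,0,0.5],[0,0,0.14],[0,0,0],[0,0,0],[0,0,0],[0,0,0],[0,0,0],[0,0,-0.3],[0,0,-0.3]],"twist":[[0,0,0],[0,0,0],[0,0,0],[0,0,0],[0,0,0],[0,0,0],[0,0,0],[0,0,0],[0,0,0],[0,0,0]]}'
python3 p.py 475.4 -340.8 23 0.389
```

```text
clock: 3.95
eef_pos: [571.2, -185.4, 78.9]
tool_rot: [3.141, -0.001, 0.389]
force: [0.9, -0.6, 0.0]
width: 38.7
gripper_force: 60.3
clock 3.95 pos [ 571.2 -185.4   78.9] yaw 0.389 tool shares (of 100mm) [-1.476  1.074  0.559] norm 191.0 twist z share -0.0 F [ 0.9 -0.6  0. ] w 38.7 gf 60.3
```

```bash
python3 -m jog '{"claw":[0,0,0,0,0,0,0,0,1,1,1,1],"xyz":[[-0.37,0.27,0],[-0.37,0.27,0],[-0.37,0.27,0],[-0.37,0.26,0],[0,0,0.3],[0,0,0.2],[0,0,0.04],[0,0,0.01],[0,0,0],[0,0,0],[0,0,0],[0,0,0]],"twist":[[0,0,0],[0,0,0],[0,0,0],[0,0,0],[0,0,0],[0,0,0],[0,0,0],[0,0,0],[0,0,0],[0,0,0],[0,0,0],[0,0,0]]}'
python3 p.py 424.5 -104 130 0.389
```

```text
clock: 5.45
eef_pos: [474.7, -340.6, 22.4]
tool_rot: [3.141, -0.0, 0.389]
force: [-0.8, 0.1, -0.1]
width: 85.4
gripper_force: 0.0
clock 5.45 pos [ 474.7 -340.6   22.4] yaw 0.389 tool shares (of 100mm) [ 0.433 -2.379 -1.076] norm 265.0 twist z share -0.0 F [-0.8  0.1 -0.1] w 85.4 gf 0.0
```

Straight up first, then over the yellow spool.

```bash
python3 -m jog '{"claw":[1,1,1,1,1,1,1,1,1,1],"xyz":[[0,0,-0.5],[0,0,-0.58],[0.08,-0.48,0],[0.08,-0.48,0],[0.09,-0.48,0],[0.09,-0.48,0],[0.09,-0.46,0],[0,0,0.5],[0,0,0.5],[0,0,0.13]],"twist":[[0,0,0],[0,0,0],[0,0,0],[0,0,0],[0,0,0],[0,0,0],[0,0,0],[0,0,0],[0,0,0],[0,0,0]]}'
python3 p.py 424.5 -104 17 0.389
python3 - <<'E'
from h import *
im=optics.get_image("scene"); save(im,"s1.png",(110,150,200,180),2)
E
```

```text
clock: 6.7
eef_pos: [422.5, -96.7, 44.8]
tool_rot: [-3.119, 0.001, 0.388]
force: [1.0, -0.1, 0.1]
width: 85.4
gripper_force: 0.0
clock 6.7 pos [422.5 -96.7  44.8] yaw 0.388 tool shares (of 100mm) [-0.008  0.081  0.276] norm 29.0 twist z share -0.0002 F [ 1.  -0.1  0.1] w 85.4 gf 0.0
```

View pics/s1.png

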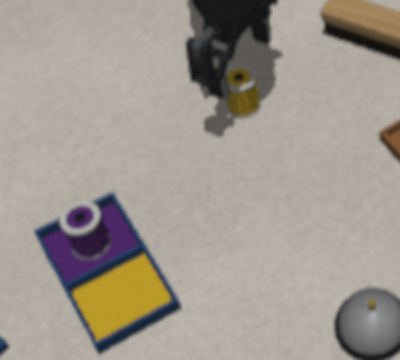

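The purple spool stands in its bay. The arm was slow near the inner reach, so I let it settle and re-read.

```bash
python3 -m jog '{"claw":[1,1],"xyz":[[0,0,0],[0,0,0]],"twist":[[0,0,0],[0,0,0]]}'
python3 p.py 424.5 -104 17 0.389; python3 -c "
from h import *;print(np.round(readout.read_state()['qpos'],3))"
```

```text
clock: 7.0
eef_pos: [423.2, -97.3, 46.5]
tool_rot: [-3.119, -0.002, 0.388]
force: [-1.0, -0.0, -0.1]
width: 85.4
gripper_force: 0.0
clock 7.0 pos [423.2 -97.3  46.5] yaw 0.388 tool shares (of 100mm) [-0.014  0.074  0.294] norm 30.0 twist z share -0.0002 F [-1.  -0.  -0.1] w 85.4 gf 0.0
[ 0.107  0.689  0.102  2.238 -0.359  0.242 -0.646]
```

The wrist joint sits at its lower limit (q6 0.242). I back up, turn tool x along the radial, and lean the hand outward a little to give that joint room.

```bash
python3 -m jog '{"claw":[1,1,1,1,1,1,1],"xyz":[[0,0,-0.4],[0,0,-0.2],[0,0,0],[0,0,0],[0,0,0],[0,0,0],[0,0,0]],"twist":[[0,0,0],[-0.007,0,0.05],[0,0,0.05],[0,0,0.05],[0,0,0.05],[0,-0.04,0],[0,0,0]]}'
python3 p.py 424.5 -104 30 -0.24; python3 -c "
from h import *;print(np.round(readout.read_state()['qpos'],3))"
```

```text
clock: 7.88
eef_pos: [425.7, -99.1, 106.1]
tool_rot: [3.14, 0.123, -0.238]
force: [-0.3, 0.1, -0.4]
width: 85.8
gripper_force: 0.0
clock 7.88 pos [425.7 -99.1 106.1] yaw -0.238 tool shares (of 100mm) [0.093 0.05  0.755] norm 76.0 twist z share 0.0005 F [-0.3  0.1 -0.4] w 85.8 gf 0.0
[-0.138  0.647  0.46   2.108 -0.472  0.62  -1.143]
```

```bash
python3 p.py 422.3 -103.5 19 -0.24; python3 -m jog '{"claw":[1,1,1,1,1],"xyz":[[0.08,0.04,0],[0,0,0.3],[0,0,0.3],[0,0,0.26],[0,0,0]],"twist":[[0,0,0],[0,0,0],[0,0,0],[0,0,0],[0,0,0]]}'
python3 p.py 422.3 -103.5 19 -0.24; python3 -c "
from h import *;print(np.round(readout.read_state()['qpos'],3))"
```

```text
clock 7.88 pos [425.7 -99.1 106.1] yaw -0.238 tool shares (of 100mm) [0.084 0.05  0.867] norm 87.0 twist z share 0.0005 F [-0.3  0.1 -0.4] w 85.8 gf 0.0
clock: 8.5
eef_pos: [417.5, -101.3, 18.7]
tool_rot: [-3.141, 0.13, -0.241]
force: [0.1, -0.2, 0.5]
width: 85.3
gripper_force: 0.0
clock 8.5 pos [ 417.5 -101.3   18.7] yaw -0.241 tool shares (of 100mm) [ 0.051  0.01  -0.009] norm 5.0 twist z share -0.0002 F [ 0.1 -0.2  0.5] w 85.3 gf 0.0
[-0.026  0.798  0.309  2.153 -0.59   0.411 -1.039]
```

```bash
python3 -m jog '{"claw":[1,1,0,0,0,0,0,0,0,0],"xyz":[[0.05,0.01,0],[0,0,0],[0,0,0],[0,0,0],[0,0,0],[0,0,0],[0,0,0],[0.04,0,-0.3],[0.04,0,-0.3],[0,0,0]],"twist":[[0,0,0],[0,0,0],[0,0,0],[0,0,0],[0,0,0],[0,0,0],[0,0,0],[0,0,0],[0,0,0],[0,0,0]]}'
python3 p.py 550.3 -351.7 78 -0.24; python3 -c "
from h import *;print(np.round(readout.read_state()['qpos'],3))"
```

```text
clock: 9.75
eef_pos: [440.8, -107.6, 78.7]
tool_rot: [3.141, 0.123, -0.239]
force: [-0.4, 0.1, -0.6]
width: 38.7
gripper_force: 60.3
clock 9.75 pos [ 440.8 -107.6   78.7] yaw -0.239 tool shares (of 100mm) [ 1.63   2.112 -0.194] norm 268.0 twist z share 0.0004 F [-0.4  0.1 -0.6] w 38.7 gf 60.3
[-0.101  0.71   0.431  2.078 -0.509  0.589 -1.106]
```

```bash
python3 -m jog '{"claw":[0,0,0,0,0,0,0,0],"xyz":[[0.27,0.35,-0.03],[0.27,0.35,-0.03],[0.27,0.35,-0.03],[0.27,0.35,-0.03],[0.27,0.35,-0.03],[0.28,0.36,-0.04],[0,0,0],[0,0,0]],"twist":[[0,0,0],[0,0,0],[0,0,0],[0,0,0],[0,0,0],[0,0,0],[0,0,0],[0,0,0]]}'
python3 p.py 550.3 -351.7 24 -0.24
```

```text
clock: 10.75
eef_pos: [547.3, -349.8, 74.0]
tool_rot: [-3.139, 0.13, -0.24]
force: [-0.2, -0.1, -0.0]
width: 38.3
gripper_force: 60.5
clock 10.75 pos [ 547.3 -349.8   74. ] yaw -0.24 tool shares (of 100mm) [0.098 0.012 0.491] norm 50.0 twist z share 0.0001 F [-0.2 -0.1 -0. ] w 38.3 gf 60.5
```

```bash
python3 -m jog '{"claw":[0,0,0,0,1,1,1,1,1,1,1],"xyz":[[0.06,0.01,0.3],[0.03,0,0.16],[0,0,0.03],[0,0,0],[0,0,0],[0,0,0],[0,0,0],[0,0,0],[-0.06,0,-0.5],[-0.06,0,-0.5],[0,0,0]],"twist":[[0,0,0],[0,0,0],[0,0,0],[0,0,0],[0,0,0],[0,0,0],[0,0,0],[0,0,0],[0,0,0],[0,0,0],[0,0.041,0]]}'
python3 p.py 500 60 130 0.39
python3 - <<'E'
from h import *
im=optics.get_image("scene"); save(im,"s2.png",(110,150,200,180),2)
E
```

```text
clock: 12.12
eef_pos: [556.3, -355.1, 130.4]
tool_rot: [3.138, -0.013, -0.237]
force: [0.2, -0.9, -0.7]
width: 85.0
gripper_force: 0.0
clock 12.12 pos [ 556.3 -355.1  130.4] yaw -0.237 tool shares (of 100mm) [-1.52  -3.903 -0.031] norm 419.0 twist z share -0.1995 F [ 0.2 -0.9 -0.7] w 85.0 gf 0.0
```

View pics/s2.png

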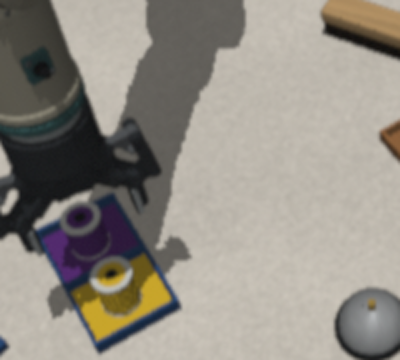

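Both spools stand in their bays. Now to the brush.

```bash
python3 -m jog '{"claw":[1,1,1,1,1,1,1,1,1],"xyz":[[-0.23,-0.44,0],[-0.23,-0.44,0],[-0.23,-0.44,0],[-0.23,-0.44,0],[-0.23,-0.44,0],[-0.23,-0.44,0],[-0.23,-0.44,0],[-0.23,-0.44,0],[-0.23,-0.44,0]],"twist":[[0,0,0],[0,0,0],[0,0,0],[0,0,0],[0,0,0],[0,0,0],[0,0,0],[0,0,0],[0,0,0]]}'
python3 -m jog '{"claw":[1,1,1,1,1,1,1],"xyz":[[0,0,0],[0,0,0],[0,0,0],[0,0,0],[0,0,0],[0,0,0],[0,0,0]],"twist":[[0,0,-0.04],[0,0,-0.04],[0,0,-0.04],[0,0,-0.04],[0,0,-0.04],[0,-0.037,0],[0,0,0]]}'
python3 p.py 442.8 77.8 17 0.39; python3 -c "
from h import *;print(np.round(readout.read_state()['qpos'],3)); save(optics.get_image('wrist'),'w1.png')"
```

```text
clock: 13.3
eef_pos: [443.9, 82.6, 125.9]
tool_rot: [3.141, -0.0, -0.24]
force: [-0.0, 0.9, 0.2]
width: 85.6
gripper_force: 0.0
clock: 14.18
eef_pos: [446.4, 81.6, 125.6]
tool_rot: [3.14, 0.114, 0.39]
force: [0.1, 1.4, -0.8]
width: 85.4
gripper_force: 0.0
clock 14.18 pos [446.4  81.6 125.6] yaw 0.39 tool shares (of 100mm) [0.076 0.02  1.085] norm 109.0 twist z share 0.0 F [ 0.1  1.4 -0.8] w 85.4 gf 0.0
[-0.511  0.605  0.378  2.06  -0.312  0.647 -1.102]
```

View pics/w1.png

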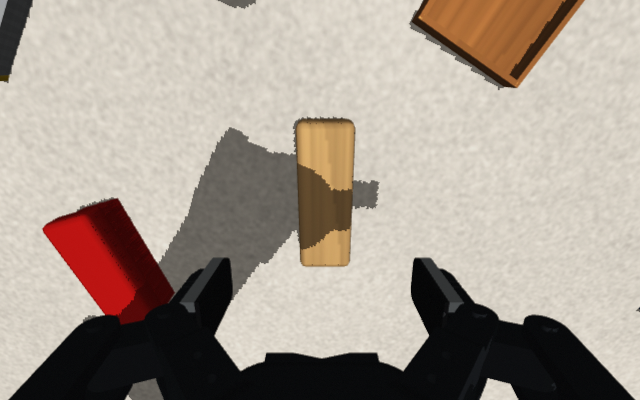

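The brush at px (326,192) is aligned with the tool and centred between the fingers, and the red one is well clear. Descend and grip.

```bash
python3 -m jog '{"claw":[1,1,1,1,0,0,0,0,0],"xyz":[[0.03,0.01,0.4],[0.03,0.01,0.4],[0.02,0,0.28],[0,0,0],[0,0,0],[0,0,0],[0,0,0],[0,0,0],[0,0,0]],"twist":[[0,0,0],[0,0,0],[0,0,0],[0,0,0],[0,0,0],[0,0,0],[0,0,0],[0,0,0],[0,0,0]]}'
python3 p.py 442.8 77.8 17 0.39
```

```text
clock: 15.35
eef_pos: [441.8, 77.4, 19.1]
tool_rot: [3.14, 0.113, 0.389]
force: [0.2, 1.0, 6.0]
width: 40.9
gripper_force: 60.7
clock 15.35 pos [441.8  77.4  19.1] yaw 0.389 tool shares (of 100mm) [0.013 0.001 0.02 ] norm 2.0 twist z share -0.0004 F [0.2 1.  6. ] w 40.9 gf 60.7
```

```bash
python3 -m jog '{"claw":[0,0,0,0,0,0,0,0,0,0,0,0],"xyz":[[0.04,0,-0.35],[0.04,0,-0.35],[0.345,0.28,-0.04],[0.345,0.28,-0.04],[0.345,0.28,-0.04],[0.345,0.28,-0.04],[0.345,0.28,-0.04],[0,0,0],[0,0,0],[0,0,0],[0,0,0],[0,0,0]],"twist":[[0,0,0],[0,0,0],[0,0,0],[0,0,0],[0,0,0],[0,0,0],[0,0,0],[0.005,0,0.042],[0.005,0,0.042],[0.005,0,0.042],[0.005,0,0.042],[0,0,0]]}'
python3 p.py 655.8 13.8 24 -0.14
```

```text
clock: 16.85
eef_pos: [669.4, 19.4, 87.2]
tool_rot: [-3.141, 0.115, -0.142]
force: [0.0, 1.0, -1.5]
width: 40.8
gripper_force: 61.1
clock 16.85 pos [669.4  19.4  87.2] yaw -0.142 tool shares (of 100mm) [-0.054  0.075  0.642] norm 65.0 twist z share -0.0005 F [ 0.   1.  -1.5] w 40.8 gf 61.1
```

```bash
python3 -m jog '{"claw":[0,0,0,0,0,1,1,1,1,1,1,1],"xyz":[[-0.05,0.07,0.3],[0,0,0.3],[0,0,0.03],[0,0,0.01],[0,0,0],[0,0,0],[0,0,0],[0,0,0],[-0.05,0,-0.5],[-0.05,0,-0.5],[0,0,0],[0,0,0]],"twist":[[0,0,0],[0,0,0],[0,0,0],[0,0,0],[0,0,0],[0,0,0],[0,0,0],[0,0,0],[0,0,0],[0,0,0],[0,0.037,0],[0,0,0.03]]}'
python3 p.py 557.5 350 130 -0.23
python3 - <<'E'
from h import *
save(optics.get_image("wrist"),"w2.png")
E
```

```text
clock: 18.35
eef_pos: [656.2, 14.6, 125.4]
tool_rot: [-3.139, -0.001, -0.24]
force: [1.2, 0.0, 0.3]
width: 85.6
gripper_force: 0.0
clock 18.35 pos [656.2  14.6 125.4] yaw -0.24 tool shares (of 100mm) [-1.756 -3.024 -0.04 ] norm 350.0 twist z share -0.0031 F [1.2 0.  0.3] w 85.6 gf 0.0
```

View pics/w2.png

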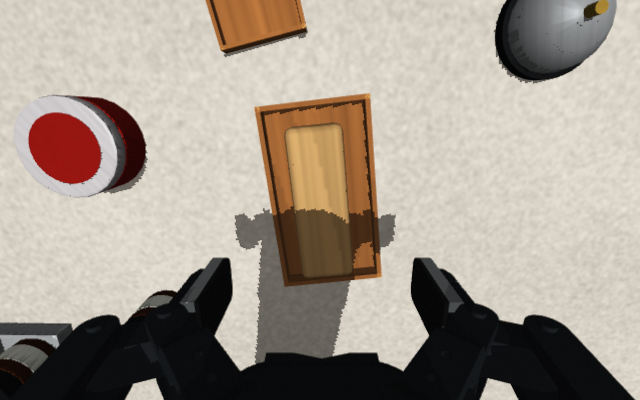

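The brush lies flat inside the larger tray. Next I go to where the wrist camera sees the whole rack.

```bash
python3 -m jog '{"claw":[1,1,1,1,1,1,1,1,1,1],"xyz":[[-0.29,-0.44,-0.1],[-0.29,-0.44,-0.1],[-0.29,-0.44,-0.1],[-0.29,-0.44,-0.1],[-0.29,-0.44,-0.1],[-0.29,-0.44,-0.1],[-0.29,-0.44,-0.1],[-0.3,0,0],[0,0,0],[0,0,0]],"twist":[[0,0,0],[0,0,0],[0,0,0],[0,0,0],[0,0,0],[0,0,0],[0,0,0],[0,0,0],[0,0,0],[0,0,0]]}'
python3 - <<'E'
from h import *
im=optics.get_image("wrist"); np.save("wrist.npy",im,allow_pickle=True)
a=topdown(im,18,425,625,270,430,2.0);b=topdown(im,59,425,625,270,430,2.0)
cv2.imwrite("pics/w3.png",np.hstack([a,b]))
hsv=cv2.cvtColor(im["color"],cv2.COLOR_RGB2HSV); m=cv2.inRange(hsv,(4,140,100),(16,255,255))
n,l,s,c=cv2.connectedComponentsWithStats(m); i=1+np.argmax(s[1:,4]); print(s[i],c[i],pix2world(im,*c[i],59))
E
python3 p.py 557.5 350 28 -0.23
```

```text
clock: 19.65
eef_pos: [504.5, 367.6, 194.5]
tool_rot: [-3.141, -0.002, -0.237]
force: [1.0, -1.0, 0.6]
width: 85.4
gripper_force: 0.0
[   4  227   64   56 2729] [ 35.83217296 254.74312935] [509.40859915 659.33390792  59.        ]
clock 19.7 pos [504.9 367.2 194.5] yaw -0.238 tool shares (of 100mm) [0.548 0.045 1.666] norm 175.0 twist z share -0.0026 F [ 0.7 -0.8  0.2] w 85.2 gf 0.0
```

View pics/w3.png

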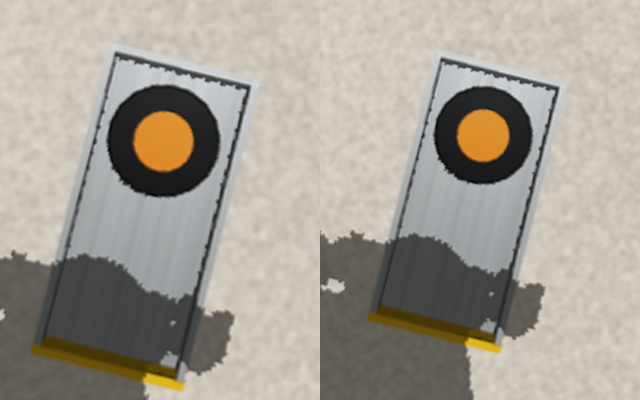

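The rectified wrist view gives the rack corners at (110,46), (259,83), (32,349) and (183,388). That puts its centre at (517,357), yaw -0.245, and the old jar at (557.5,348). Grip the old jar.

```bash
python3 p.py 557.5 348.5 28 -0.245; python3 -m jog '{"claw":[1,1,1,1,1,0,0,0,0,0,0,0],"xyz":[[0.55,0.06,0],[0,0,0.5],[0,0,0.5],[0,0,0.4],[0,0,0.27],[0,0,0],[0,0,0],[0,0,0],[0,0,0],[0,0,0],[0,0,-0.06],[0,0,0]],"twist":[[0,0,0],[0,0,0],[0,0,0],[0,0,0],[0,0,0],[0,0,0],[0,0,0],[0,0,0],[0,0,0],[0,0,0],[0,0,0],[0,0,0]]}'
python3 p.py 470.2 368.6 28 -0.245
```

```text
clock 19.7 pos [504.9 367.2 194.5] yaw -0.238 tool shares (of 100mm) [0.551 0.059 1.666] norm 176.0 twist z share 0.0022 F [ 0.7 -0.8  0.2] w 85.2 gf 0.0
clock: 21.2
eef_pos: [555.8, 349.9, 33.7]
tool_rot: [-3.14, -0.001, -0.237]
force: [-0.1, 0.2, -0.5]
width: 48.3
gripper_force: 62.1
clock 21.2 pos [555.8 349.9  33.7] yaw -0.237 tool shares (of 100mm) [-0.876  0.019  0.056] norm 88.0 twist z share 0.0027 F [-0.1  0.2 -0.5] w 48.3 gf 62.1
```

```bash
python3 -m jog '{"claw":[0,0,0,0,0,0,1,1,1,1,1,1],"xyz":[[-0.3,0.01,0],[-0.3,0.01,0],[-0.29,0,0],[0,0,0],[0,0,0.05],[0,0,0.01],[0,0,0],[0,0,0],[0,0,0],[0,0,-0.5],[0,0,-0.6],[0,0,-0.5]],"twist":[[0,0,0],[0,0,0],[0,0,0],[0,0,0],[0,0,0],[0,0,0],[0,0,0],[0,0,0],[0,0,0],[0,0,0],[0,0,0],[0,0,0]]}'
python3 - <<'E'
from h import *
a=topdown(optics.get_image("side"),18,425,625,270,430,1.8)
b=topdown(optics.get_image("side"),59,425,625,270,430,1.8)
cv2.imwrite("pics/w4.png",np.hstack([a,b]))
E
python3 p.py 575 194 130 -0.245
```

```text
clock: 22.7
eef_pos: [468.9, 368.4, 189.1]
tool_rot: [-3.14, -0.002, -0.237]
force: [0.6, -0.1, -0.3]
width: 85.8
gripper_force: 0.0
clock 22.8 pos [472.1 369.9 192.7] yaw -0.237 tool shares (of 100mm) [1.409 1.473 0.625] norm 213.0 twist z share 0.0025 F [ 0.1  0.3 -0.4] w 85.1 gf 0.0
```

View pics/w4.png

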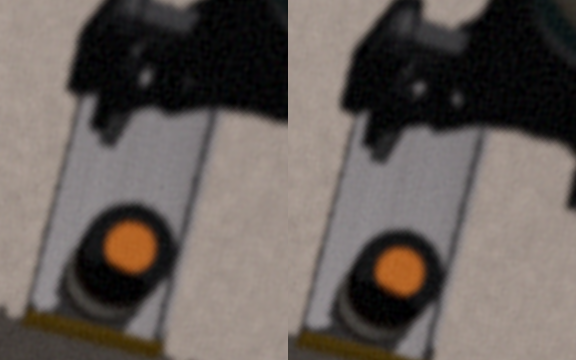

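Run:
```python
from h import *
im=optics.get_image("wrist")
hsv=cv2.cvtColor(im["color"],cv2.COLOR_RGB2HSV); m=cv2.inRange(hsv,(4,140,100),(18,255,255))
n,l,s,c=cv2.connectedComponentsWithStats(m)
for i in range(1,n):
    if s[i,4]>150: print(s[i],np.round(pix2world(im,*c[i],59),1))
a=topdown(im,18,425,625,270,430,2.0);b=topdown(im,59,425,625,270,430,2.0)
cv2.imwrite("pics/w5.png",np.hstack([a,b]))
```

```text
[310 179  29  27 606] [474.  367.7  59. ]
[   0  200   58   59 2761] [504.6 657.7  59. ]
```

View pics/w5.png

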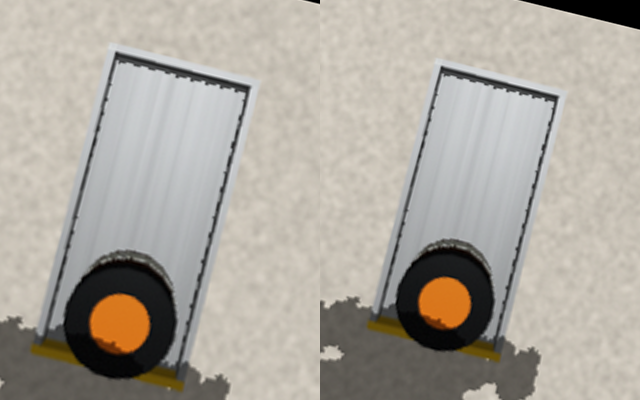

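The old jar stands 7 mm off the lip. That's within tolerance, but I'll regrip and close most of the gap.

```bash
python3 -m jog '{"claw":[1,1,1,1,1,0,0,0,0,0,0,0],"xyz":[[0.02,0.02,0.5],[0,0,0.5],[0,0,0.4],[0,0,0.24],[0,0,0],[0,0,0],[0,0,0],[0,0,0],[0,0,0],[0,0,-0.04],[-0.055,0,0],[0,0,0]],"twist":[[0,0,0],[0,0,0],[0,0,0],[0,0,0],[0,0,0],[0,0,0],[0,0,0],[0,0,0],[0,0,0],[0,0,0],[0,0,0],[0,0,0]]}'
python3 -m jog '{"claw":[0,0,1,1,1,1,1,1],"xyz":[[0,0,0.04],[0,0,0],[0,0,0],[0,0,0],[0,0,0],[0,0,-0.5],[0,0,-0.6],[0,0,-0.5]],"twist":[[0,0,0],[0,0,0],[0,0,0],[0,0,0],[0,0,0],[0,0,0],[0,0,0],[0,0,0]]}'
python3 -m jog '{"claw":[1],"xyz":[[0,0,0]],"twist":[[0,0,0]]}'
python3 p.py 575 194 130 -0.245
python3 - <<'E'
from h import *
im=optics.get_image("wrist")
hsv=cv2.cvtColor(im["color"],cv2.COLOR_RGB2HSV)
for z,lo,hi in((59,(4,140,100),(18,255,255)),(55,(45,100,60),(85,255,255))):
  n,l,s,c=cv2.connectedComponentsWithStats(cv2.inRange(hsv,lo,hi))
  for i in range(1,n):
    if s[i,4]>150: print(s[i],np.round(pix2world(im,*c[i],z),1))
E
```

```text
clock: 24.35
eef_pos: [464.8, 367.6, 27.2]
tool_rot: [-3.14, -0.001, -0.237]
force: [1.6, -0.2, -0.5]
width: 48.9
gripper_force: 62.0
clock: 25.35
eef_pos: [464.9, 367.3, 185.1]
tool_rot: [-3.14, -0.002, -0.237]
force: [-1.1, 0.8, -1.0]
width: 85.4
gripper_force: 0.0
clock: 25.48
eef_pos: [467.2, 368.5, 187.1]
tool_rot: [-3.134, -0.006, -0.237]
force: [-0.4, -0.1, -0.2]
width: 85.2
gripper_force: 0.0
clock 25.48 pos [467.2 368.5 187.1] yaw -0.237 tool shares (of 100mm) [1.454 1.448 0.57 ] norm 213.0 twist z share 0.0026 F [-0.4 -0.1 -0.2] w 85.2 gf 0.0
[310 182  29  27 618] [467.4 366.8  59. ]
[   0  197   50   61 2462] [502.4 653.6  59. ]
[491   0  34  34 951] [575.1 193.1  55. ]
```

The old jar is now at rack x≈-50, practically touching the lip. Now the new jar, at (575,193).

```bash
python3 -m jog '{"claw":[1,1,1,1,1,1,1],"xyz":[[0.29,0.29,0.11],[0.29,0.29,0.11],[0.29,0.29,0.11],[0.29,0.29,0.11],[0.29,0.29,0.11],[0,0,0],[0,0,0]],"twist":[[0,0,0],[0,0,0],[0,0,0],[0,0,0],[0,0,0],[0,0,0],[0,0,0]]}'
python3 p.py 575.1 193.3 24 -0.245
```

```text
clock: 26.4
eef_pos: [570.6, 192.8, 126.8]
tool_rot: [-3.141, 0.002, -0.237]
force: [-0.3, -0.2, 0.3]
width: 85.5
gripper_force: 0.0
clock 26.4 pos [570.6 192.8 126.8] yaw -0.237 tool shares (of 100mm) [ 0.044 -0.015  1.028] norm 103.0 twist z share 0.0026 F [-0.3 -0.2  0.3] w 85.5 gf 0.0
```

```bash
python3 -m jog '{"claw":[1,1,1,1,0,0,0,0,0,0,0,0],"xyz":[[0.04,-0.02,0.3],[0,0,0.4],[0,0,0.33],[0,0,0],[0,0,0],[0,0,0],[0,0,0],[0,0,0],[0,0,0],[0,0,-0.35],[0,0,-0.35],[0,0,0]],"twist":[[0,0,0],[0,0,0],[0,0,0],[0,0,0],[0,0,0],[0,0,0],[0,0,0],[0,0,0],[0,0,0],[0,0,0],[0,0,0],[0,0,0]]}'
python3 p.py 543 350.5 94 -0.245
```

```text
clock: 27.9
eef_pos: [578.4, 193.9, 98.5]
tool_rot: [-3.137, -0.007, -0.237]
force: [-0.1, -0.4, -0.7]
width: 48.5
gripper_force: 62.2
clock 27.9 pos [578.4 193.9  98.5] yaw -0.237 tool shares (of 100mm) [-0.712 -1.439  0.047] norm 161.0 twist z share 0.0026 F [-0.1 -0.4 -0.7] w 48.5 gf 62.2
```

```bash
python3 -m jog '{"claw":[0,0,0,0,0,0],"xyz":[[-0.17,-0.36,0],[-0.17,-0.36,0],[-0.17,-0.36,0],[-0.17,-0.36,0],[0,0,0],[0,0,0]],"twist":[[0,0,0],[0,0,0],[0,0,0],[0,0,0],[0,0,0],[0,0,0]]}'
python3 p.py 543 350.5 29 -0.245
```

```text
clock: 28.65
eef_pos: [543.6, 348.5, 94.7]
tool_rot: [3.141, -0.001, -0.237]
force: [-1.3, -0.2, -0.1]
width: 48.6
gripper_force: 62.3
clock 28.65 pos [543.6 348.5  94.7] yaw -0.237 tool shares (of 100mm) [-0.011 -0.019  0.657] norm 66.0 twist z share 0.0025 F [-1.3 -0.2 -0.1] w 48.6 gf 62.3
```

```bash
python3 -m jog '{"claw":[0,0,0,0,1,1,1,1,1,1,1],"xyz":[[0,-0.02,0.35],[0,0,0.25],[0,0,0.055],[0,0,0],[0,0,0],[0,0,0],[0,0,0],[0,0,-0.5],[0,0,-0.5],[-0.5,0,-0.3],[0,0,0]],"twist":[[0,0,0],[0,0,0],[0,0,0],[0,0,0],[0,0,0],[0,0,0],[0,0,0],[0,0,0],[0,0,0],[0,0,0],[0,0,0]]}'
python3 - <<'E'
from h import *
im=optics.get_image("wrist")
hsv=cv2.cvtColor(im["color"],cv2.COLOR_RGB2HSV)
for z,lo,hi in((59,(4,140,100),(18,255,255)),(59,(45,100,60),(85,255,255))):
  n,l,s,c=cv2.connectedComponentsWithStats(cv2.inRange(hsv,lo,hi))
  for i in range(1,n):
    if s[i,4]>150:
      p=pix2world(im,*c[i],z); d=p[:2]-(516.8,357); print(np.round(p,1),np.round([.97*d[0]-.2425*d[1],.2425*d[0]+.97*d[1]],1))
a=topdown(im,18,425,625,270,430,1.8)
sc=optics.get_image("scene"); b=topdown(sc,18,425,785,-420,110,0.95)[:,:]
H=max(a.shape[0],b.shape[0]); pad=lambda t:cv2.copyMakeBorder(t,0,H-t.shape[0],0,0,cv2.BORDER_CONSTANT)
cv2.imwrite("pics/end.png",np.hstack([pad(a),pad(b)]))
E
```

```text
clock: 30.02
eef_pos: [492.9, 366.0, 161.9]
tool_rot: [-3.137, 0.0, -0.232]
force: [0.6, 0.0, -0.4]
width: 85.5
gripper_force: 0.0
[467.1 367.   59. ] [-50.6  -2.4]
[503.  643.7  59. ] [-82.9 274.8]
[543.6 349.5  59. ] [27.9 -0.7]
```

View pics/end.png

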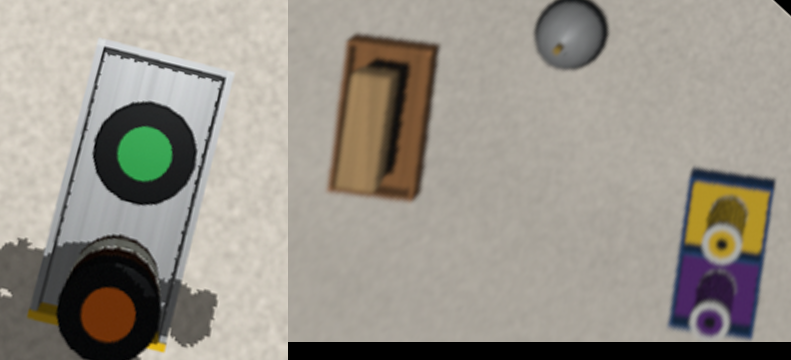

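Everything is in place: the old jar is against the lip with the new one behind it, the spools stand in their bays, and the brush lies flat in its tray. Handing in.

```bash
python3 -c "
from cell import order; print(order.finish_job())"
```

```text
the job is handed in; nothing more can be done
None
```

The job is done and handed in after about 30 s of the 115 s allowed: the old jar stands against the yellow lip (within about 1 mm) with the new jar behind it, both spools stand upright in their matching bays, the brush lies bristles down in the larger wooden tray, and I never touched the bell or the button tin.

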